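# Put away mandrels and gauges at the brass bench

### The job

Clear the brass workers' bench: press every forming mandrel lying on it down into a sprung clamp of the steel holder, one to a clamp, and keep hold of it until both jaws have closed over it, so that it stays clamped level and central. Press every brass gauge grip-up into the foam cutout of its own shape until flush. Leave the jar, the bangle and the graver where they are.

Things in the scene. Friction and masses are not known exactly. Their poses are not given: they have to be found in the camera images.
- mandrel0_c (a point): Centre of a double-ended mandrel (all alike; may be absent): round brass bar, 130 mm long, 18 mm diameter, round ends, along its own x, with a square black grip 56 x 26 x 26 mm (long along x) round its middle. Starts lying on a flat of the grip, this point 13 mm above the bench. 0.16 kg. Take it across the 26 mm grip.
- mandrel1_c (a point): Centre of a double-ended mandrel (all alike; may be absent): round brass bar, 130 mm long, 18 mm diameter, round ends, along its own x, with a square black grip 56 x 26 x 26 mm (long along x) round its middle. Starts lying on a flat of the grip, this point 13 mm above the bench. 0.16 kg. Take it across the 26 mm grip.
- mandrel2_c (a point): Centre of a double-ended mandrel (all alike; may be absent): round brass bar, 130 mm long, 18 mm diameter, round ends, along its own x, with a square black grip 56 x 26 x 26 mm (long along x) round its middle. Starts lying on a flat of the grip, this point 13 mm above the bench. 0.16 kg. Take it across the 26 mm grip.
- gauge_bar_c (a point): Brass bar gauge (may be absent): plate 12 mm thick, in plan a rectangle 84 (x) x 40 (y) mm. On it a black grip rib 40 mm long (x), 14 mm wide (y), 30 mm tall; total height 42 mm. This point is on the rib's vertical centre line, 21 mm above the underside; z up. 0.33 kg. Take it across the rib's 14 mm.
- gauge_disc_c (a point): Brass disc gauge (may be absent): plate 12 mm thick, in plan a disc of 68 mm diameter. On it a black grip rib 40 mm long (x), 14 mm wide (y), 30 mm tall; total height 42 mm. This point is on the rib's vertical centre line, 21 mm above the underside; z up. 0.33 kg. Take it across the rib's 14 mm.
- gauge_tee_c (a point): Brass tee gauge (may be absent): plate 12 mm thick, in plan a T: head 84 mm (x), y -4 to 26 mm; stem 30 mm wide (x), y -42 to -4 mm. On it a black grip rib 40 mm long (x), 14 mm wide (y), 30 mm tall; total height 42 mm. This point is on the rib's vertical centre line, 21 mm above the underside; z up. 0.33 kg. Take it across the rib's 14 mm.
- cut_bar (a point): Cutout for the bar gauge in a foam insert in the tray (order of inserts varies): point on its floor under the rib's place, axes as the gauge's when home, z up. 12 mm deep, mouth level with the foam top, 2.5 mm larger all round than the plate. Home: plate flush, the gauge's point 21 mm above this. A half turn also fits.
- cut_disc (a point): Cutout for the disc gauge in a foam insert in the tray (order of inserts varies): point on its floor under the rib's place, axes as the gauge's when home, z up. 12 mm deep, mouth level with the foam top, 2.5 mm larger all round than the plate. Home: plate flush, the gauge's point 21 mm above this. Any turn will do.
- cut_tee (a point): Cutout for the tee gauge in a foam insert in the tray (order of inserts varies): point on its floor under the rib's place, axes as the gauge's when home, z up. 12 mm deep, mouth level with the foam top, 2.5 mm larger all round than the plate. Home: plate flush, the gauge's point 21 mm above this.
- clamp0 (a point): Sprung clamp of the steel holder, one of three, 86 mm apart along y: where a clamped mandrel's centre is, 54 mm above the bench; x is the direction the mandrel lies, z up. Two jaws slide along y; each has two prongs, at x = 36 to 52 mm either side, up to 29 mm higher than this point, their tops flared. The bar's ends go down between the prongs, the grip between the prong pairs. See holder.
- clamp1 (a point): Sprung clamp of the steel holder, one of three, 86 mm apart along y: where a clamped mandrel's centre is, 54 mm above the bench; x is the direction the mandrel lies, z up. Two jaws slide along y; each has two prongs, at x = 36 to 52 mm either side, up to 29 mm higher than this point, their tops flared. The bar's ends go down between the prongs, the grip between the prong pairs. See holder.
- clamp2 (a point): Sprung clamp of the steel holder, one of three, 86 mm apart along y: where a clamped mandrel's centre is, 54 mm above the bench; x is the direction the mandrel lies, z up. Two jaws slide along y; each has two prongs, at x = 36 to 52 mm either side, up to 29 mm higher than this point, their tops flared. The bar's ends go down between the prongs, the grip between the prong pairs. See holder.
- holder: Clamp holder 124 x 262 mm. Pressing a mandrel straight down spreads each jaw by 4 mm (22 N at 10 mm/s; faster needs more, jaws are strongly damped). Press it to 2 to 5 mm below the clamp's point: the jaws then shut over it slowly, in about 3 s. A sprung pad (6 N) under the grip pushes it back up, unclamped, if let go before they shut. Pull out only slowly.
- jaw0l (a joint): Jaw of clamp0 on its +y side: 0 shut (empty, or closed over a mandrel), about 0.004 m when the bar's middle is between the round steel noses, 0.006 at most; sprung to 0.
- jaw0r (a joint): Jaw of clamp0 on its -y side: 0 shut (empty, or closed over a mandrel), about 0.004 m when the bar's middle is between the round steel noses, 0.006 at most; sprung to 0.
- jaw1l (a joint): Jaw of clamp1 on its +y side: 0 shut (empty, or closed over a mandrel), about 0.004 m when the bar's middle is between the round steel noses, 0.006 at most; sprung to 0.
- jaw1r (a joint): Jaw of clamp1 on its -y side: 0 shut (empty, or closed over a mandrel), about 0.004 m when the bar's middle is between the round steel noses, 0.006 at most; sprung to 0.
- jaw2l (a joint): Jaw of clamp2 on its +y side: 0 shut (empty, or closed over a mandrel), about 0.004 m when the bar's middle is between the round steel noses, 0.006 at most; sprung to 0.
- jaw2r (a joint): Jaw of clamp2 on its -y side: 0 shut (empty, or closed over a mandrel), about 0.004 m when the bar's middle is between the round steel noses, 0.006 at most; sprung to 0.
- jar: Bystander: amber glass jar, 60 mm diameter, 75 mm high; origin at its foot.
- bangle: Bystander: brass bangle lying flat, 72 mm across, 14 mm high; origin at its underside.
- graver: Bystander: graver (hand tool with a round handle) lying beyond the holder and tray.

How it is judged (in metres and radians):
At the end, for the whole second after the job is handed in: Every mandrel present lies in a clamp with both jaws shut over it (joints below 1.8 mm), centre within 8 mm along, 3 mm across and 4 mm in height of the clamp's point, within 0.12 rad of its direction; every gauge present is in its own cutout, within 5 mm and 3 mm of full depth, level; all at rest (((x of mandrel0_c in the frame of clamp0 between -0.008 and 0.008 m and y of mandrel0_c in the frame of clamp0 between -0.003 and 0.003 m and z of mandrel0_c in the frame of clamp0 between -0.005 and 0.004 m and angle between the x axis of mandrel0_c and the x axis of clamp0, either way round below 0.12 rad and value of joint each of jaw0l, jaw0r below 0.0018 m) or (x of mandrel0_c in the frame of clamp1 between -0.008 and 0.008 m and y of mandrel0_c in the frame of clamp1 between -0.003 and 0.003 m and z of mandrel0_c in the frame of clamp1 between -0.005 and 0.004 m and angle between the x axis of mandrel0_c and the x axis of clamp1, either way round below 0.12 rad and value of joint each of jaw1l, jaw1r below 0.0018 m) or (x of mandrel0_c in the frame of clamp2 between -0.008 and 0.008 m and y of mandrel0_c in the frame of clamp2 between -0.003 and 0.003 m and z of mandrel0_c in the frame of clamp2 between -0.005 and 0.004 m and angle between the x axis of mandrel0_c and the x axis of clamp2, either way round below 0.12 rad and value of joint each of jaw2l, jaw2r below 0.0018 m)) and ((x of mandrel1_c in the frame of clamp0 between -0.008 and 0.008 m and y of mandrel1_c in the frame of clamp0 between -0.003 and 0.003 m and z of mandrel1_c in the frame of clamp0 between -0.005 and 0.004 m and angle between the x axis of mandrel1_c and the x axis of clamp0, either way round below 0.12 rad and value of joint each of jaw0l, jaw0r below 0.0018 m) or (x of mandrel1_c in the frame of clamp1 between -0.008 and 0.008 m and y of mandrel1_c in the frame of clamp1 between -0.003 and 0.003 m and z of mandrel1_c in the frame of clamp1 between -0.005 and 0.004 m and angle between the x axis of mandrel1_c and the x axis of clamp1, either way round below 0.12 rad and value of joint each of jaw1l, jaw1r below 0.0018 m) or (x of mandrel1_c in the frame of clamp2 between -0.008 and 0.008 m and y of mandrel1_c in the frame of clamp2 between -0.003 and 0.003 m and z of mandrel1_c in the frame of clamp2 between -0.005 and 0.004 m and angle between the x axis of mandrel1_c and the x axis of clamp2, either way round below 0.12 rad and value of joint each of jaw2l, jaw2r below 0.0018 m)) and ((x of mandrel2_c in the frame of clamp0 between -0.008 and 0.008 m and y of mandrel2_c in the frame of clamp0 between -0.003 and 0.003 m and z of mandrel2_c in the frame of clamp0 between -0.005 and 0.004 m and angle between the x axis of mandrel2_c and the x axis of clamp0, either way round below 0.12 rad and value of joint each of jaw0l, jaw0r below 0.0018 m) or (x of mandrel2_c in the frame of clamp1 between -0.008 and 0.008 m and y of mandrel2_c in the frame of clamp1 between -0.003 and 0.003 m and z of mandrel2_c in the frame of clamp1 between -0.005 and 0.004 m and angle between the x axis of mandrel2_c and the x axis of clamp1, either way round below 0.12 rad and value of joint each of jaw1l, jaw1r below 0.0018 m) or (x of mandrel2_c in the frame of clamp2 between -0.008 and 0.008 m and y of mandrel2_c in the frame of clamp2 between -0.003 and 0.003 m and z of mandrel2_c in the frame of clamp2 between -0.005 and 0.004 m and angle between the x axis of mandrel2_c and the x axis of clamp2, either way round below 0.12 rad and value of joint each of jaw2l, jaw2r below 0.0018 m)) and x of gauge_bar_c in the frame of cut_bar between -0.005 and 0.005 m and y of gauge_bar_c in the frame of cut_bar between -0.005 and 0.005 m and z of gauge_bar_c in the frame of cut_bar between 0.018 and 0.024 m and angle between each of gauge_bar_c, gauge_disc_c, gauge_tee_c's own z axis and vertical below 0.06 rad and x of gauge_disc_c in the frame of cut_disc between -0.005 and 0.005 m and y of gauge_disc_c in the frame of cut_disc between -0.005 and 0.005 m and z of gauge_disc_c in the frame of cut_disc between 0.018 and 0.024 m and x of gauge_tee_c in the frame of cut_tee between -0.005 and 0.005 m and y of gauge_tee_c in the frame of cut_tee between -0.005 and 0.005 m and z of gauge_tee_c in the frame of cut_tee between 0.018 and 0.024 m and linear speed of each of mandrel0, mandrel1, mandrel2, gauge_bar, gauge_disc, gauge_tee below 0.02 m/s); the robot touches nothing.
It fails at once if the jar is moved by more than 30 mm (distance of jar from where it was at the start of the episode above 0.03 m).
It fails at once if the bangle is moved by more than 30 mm (distance of bangle from where it was at the start of the episode above 0.03 m).
It fails at once if the graver is moved by more than 30 mm (distance of graver from where it was at the start of the episode above 0.03 m).
Of mandrel0, mandrel1, mandrel2 only 2 to 3 are there at a start; the rules pass over those that are not, and their reading is None.
Of gauge_bar, gauge_disc, gauge_tee only 2 to 3 are there at a start; the rules pass over those that are not, and their reading is None.
At some moment in a run one of mandrel0, mandrel1, mandrel2, gauge_bar, gauge_disc, gauge_tee may be knocked a few centimetres aside while the robot is not near it.
It also fails if it takes over 210 s, if anything falls off the work surface, if the arm or the gripper's body presses on something with over 40 N, if the wrist force passes 120 N, or if a joint passes its speed limit or range.

### The arm

A 6-joint arm with a two-finger parallel gripper is mounted at the origin on the work surface. World frame = base frame: x ahead of the robot, y to its left, z up, the work surface at z = 0. Lengths are in m, angles in degrees, forces in N, time in s.
With the tool pointing down it reaches from about 0.375 to 0.9 m from the base axis. Payload 3.1 kg.
Tool frame: the origin (TCP) lies where the fingers leave the gripper's body, on its centre line; the fingertips stand 70 mm ahead of it and the grasp point (between the pads) lies 51 mm ahead of it; z points along the fingers, y is the line along which they close (so a half turn about z gives the same grasp; the last joint's range is limited). The gripper opens to 87 mm and grips with 3 to 60 N. Pads are 19 mm wide; open, the fingers measure 117 mm over their backs; the gripper's body (75 mm by 190 mm) begins 51 mm behind the grasp point.
Start: joints at [66.263, 30.224, 82.088, -0, 67.689, -10.227], TCP at [0.146, 0.608, 0.292] pointing down, gripper open.
Joint ranges: [-176.69, 176.69], [-43.24, 126.21], [12.49, 139.97], [-82, 262], [0, 151.66], [-163.58, 163.58]. Speed limits (degrees/s): [159.86, 159.86, 180, 180, 180, 180].

### API

Orientations are given as a 3x3 rotation matrix whose columns are the frame's x, y, z axes.
In Python, from rig import readout, capture, calibration, bot, look_for gives the robot as it stands. The module is installed in compiled form; this text tells all that it offers.
- The arm moves only by the shell command python3 -m pendant 'ROWS'. ROWS is JSON, a list of rows, each a list of 7 numbers: the shift along the tool's x, y, z normalised to -1 to 1, where 1 is 200 mm, then the turn, a rotation vector about the tool's x, y, z normalised to -1 to 1, where 1 is 180 degrees, then the closure, from -1 (fully open) to 1 (shut). In form: [[dx, dy, dz, ax, ay, az, grip], ...]. A call has 1 to 8 rows; each row is the pose to reach, as a shift and turn from the pose commanded when the call began, along the tool's axes at that moment, turning the shorter way round; what a row does not reach only later rows make up. A row lasts 1/10 s, in which the tool goes at most 50 mm and 8.59 degrees, less where a joint would pass 70% of its speed; a pose out of reach is approached as far as the arm can. A call with a number of a shift or a turn outside -1 to 1 is refused whole. A call with a gripper value outside its range is refused whole. The fingers move at their own pace and stop on an object; the grip force is fixed at half the most. Time passes only in rows, so rows that repeat a pose let the fingers close. It gives the time, the measured TCP pose, the force, the opening and the grip force at its end, in the units of the state.
- readout.read_state(): the state, without advancing time (a new reading comes with each control period).
- capture(name): name is "scene" or "top"; returns (picture, depth): 384x512x3 uint8, red, green, blue; 384x512 float32, m along the optical axis (not along the pixel's ray), 0 where there is no reading.
- calibration(name): a dict with "mtx" (3x3 intrinsics, pixels), "T" (4x4, takes a point from camera to world coordinates). Camera axes: x right, y down, z forward; pixel columns grow to the right and rows downward; lengths in m; the calibration is good to about 2 mm. A picture is of the moment at which its call begins. calibration takes no time and is no camera call.
- bot.hand_in(): hands the job in; it is judged then, once.
Trained networks look in the newest picture that a camera, given by its name, has taken for a name from the list of things; names that differ only in an ending like _2 or _b are one class to them, and where a whole thing is asked for, a point or a joint stands for the part that bears it (a point fixed in the world has none). Each returns a list of dicts, best first, with "conf" (0 to 1); they miss things now and then, are a little off and sometimes report something else, mostly with a low value. They report only what shows in the picture. A call takes as long as a camera call.
- look_for(thing, camera): "extent" ([left, top, right, bottom] in pixels, round what is visible of it).
The state is a dict: "time_s": time; "joint_positions": joint angles; "qvel": joint speeds; "tau": joint torques, N m; "position": TCP position; "tcp_rot": TCP orientation; "force": force on the tool from outside, world axes, zero at the start; "moment": the same for the moment, N m; "opening": opening from 0.0 (shut) to 1.0 (fully open); "grasp_force": force on a finger pad.
Only numpy, scipy, OpenCV 4.12 (cv2) and the standard library are available. Lean on these libraries where they do the work, as an engineer would, in place of code of your own. Each camera call takes 0.05 s, during which the arm holds its last target. There are 200 camera calls.

## Working session

There is one attempt and no reset: what is moved stays moved. The work goes in short steps, Python scripts to look and compute and a shell command to move; the robot and the scene stay as the last step left them, time stands still between calls to the robot, and variables do not carry over. Pictures are saved under pics/ and viewed, at most 14 in all, crops included, and the job is handed in when it is done.

```bash
mkdir -p pics; python3 - <<'E'
from rig import readout, capture, calibration, look_for
import cv2, numpy as np
for c in("scene","top"):
    p,d=capture(c); cv2.imwrite(f"pics/{c}0.png",cv2.resize(p[:,:,::-1],(768,576)))
    np.savez(f"{c}0.npz",p=p,d=d)
    print(c,calibration(c)["T"].round(3).tolist(),calibration(c)["mtx"].round(1).tolist())
    for t in ["mandrel0_c","gauge_bar_c","gauge_disc_c","gauge_tee_c","cut_bar","cut_disc","cut_tee","holder","jar","bangle","graver"]:
        print(t,[(np.round(r["extent"]).tolist(),round(r["conf"],2)) for r in look_for(t,c)][:4])
s=readout.read_state();print(s)
E
```

```text
scene [[-0.464, 0.712, -0.527, 1.082], [0.886, 0.38, -0.266, 0.285], [0.011, -0.591, -0.807, 0.882], [0.0, 0.0, 0.0, 1.0]] [[415.2, 0.0, 264.9], [0.0, 415.2, 183.9], [0.0, 0.0, 1.0]]
mandrel0_c [([182.0, 98.0, 212.0, 125.0], 0.89)]
gauge_bar_c [([182.0, 97.0, 215.0, 121.0], 0.66), ([287.0, 163.0, 313.0, 189.0], 0.49)]
gauge_disc_c [([288.0, 162.0, 316.0, 191.0], 0.63), ([197.0, 234.0, 225.0, 272.0], 0.59)]
gauge_tee_c [([244.0, 143.0, 271.0, 170.0], 0.89)]
cut_bar [([157.0, 153.0, 208.0, 195.0], 0.62), ([263.0, 189.0, 384.0, 288.0], 0.61), ([269.0, 280.0, 304.0, 313.0], 0.6)]
cut_disc [([130.0, 139.0, 176.0, 183.0], 0.72)]
cut_tee [([192.0, 163.0, 242.0, 205.0], 0.87), ([286.0, 163.0, 315.0, 191.0], 0.21)]
holder [([261.0, 193.0, 387.0, 288.0], 0.87)]
jar [([199.0, 236.0, 228.0, 271.0], 0.62), ([245.0, 144.0, 269.0, 172.0], 0.42), ([264.0, 195.0, 384.0, 288.0], 0.35)]
bangle [([270.0, 276.0, 306.0, 314.0], 0.93)]
graver [([123.0, 221.0, 201.0, 253.0], 0.56), ([160.0, 154.0, 206.0, 197.0], 0.31)]
top [[-0.015, -0.991, 0.132, 0.416], [-1.0, 0.018, 0.019, 0.003], [-0.021, -0.131, -0.991
[... 753 characters left out ...]
5.57054950e-04,
        6.76864022e+01, -1.02262348e+01]), 'qvel': array([ 0.01541787, -0.00131419, -0.01230261,  0.08265835,  0.05727686,
        0.02752889]), 'tau': array([-3.63462677e-04, -4.40030444e+01, -1.76984793e+01,  6.35589520e-02,
        5.06476779e-02, -2.24095311e-05]), 'position': array([0.14597437, 0.60767825, 0.29224261]), 'tcp_rot': array([[-9.72323472e-01,  2.33638751e-01,  1.19280185e-05],
       [ 2.33638751e-01,  9.72323472e-01,  4.78061556e-06],
       [-1.04809553e-05,  7.43515207e-06, -1.00000000e+00]]), 'force': array([-0.17993406, -0.28821776,  0.32811615]), 'moment': array([-0.02810238, -0.03847242, -0.03667966]), 'grasp_force': 0.0, 'opening': 1.003518282421223}
```

View pics/scene0.png

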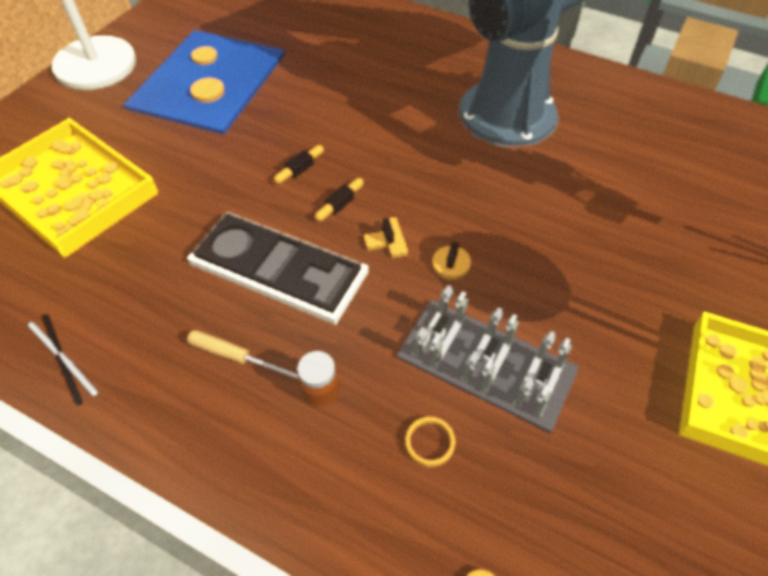

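View pics/top0.png

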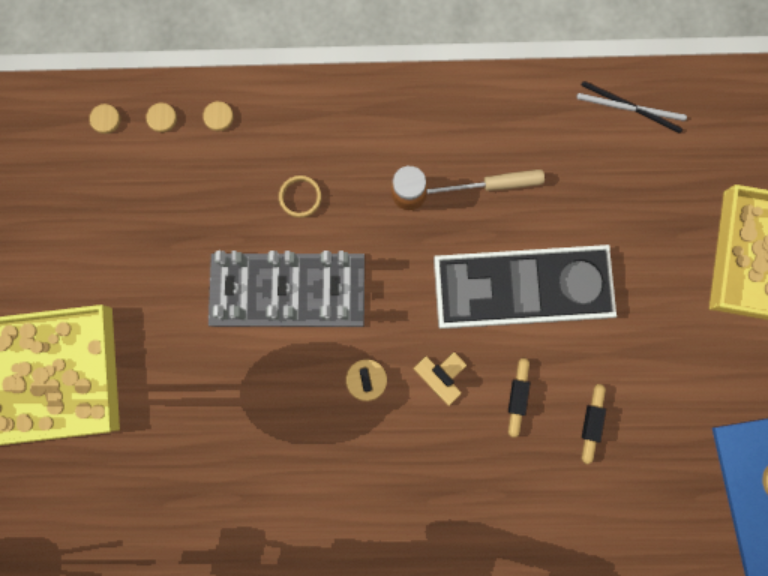

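The images show two mandrels, the disc and the tee; there is no bar gauge. In the top view (768x576) the mandrels are at (519,398) and (594,424), the tee at (441,377), the disc at (366,381). The tray is at (525,287) with tee, bar and disc cutouts from left to right, and the holder is at (287,290).

```bash
cat > h.py <<'E'
import numpy as np, cv2
from rig import readout, capture, calibration
def cloud(c,d):
    k=calibration(c);K=k["mtx"];T=k["T"];v,u=np.indices(d.shape)
    P=np.stack([(u-K[0,2])/K[0,0]*d,(v-K[1,2])/K[1,1]*d,d],-1)
    return P@T[:3,:3].T+T[:3,3]
def rect(pts):
    (c,s,a)=cv2.minAreaRect((pts[:,:2]*1000).astype(np.float32))
    b=cv2.boxPoints((c,s,a)); e=max([b[1]-b[0],b[2]-b[1]],key=np.linalg.norm)
    return np.round(c,1),np.round(s,1),round(float(np.degrees(np.arctan2(e[1],e[0]))%180),1)
def pca(pts):
    q=pts[:,:2]*1000; m=q.mean(0); w,V=np.linalg.eigh(np.cov((q-m).T)); e=V[:,1]
    return m.round(1),round(float(np.degrees(np.arctan2(e[1],e[0]))%180),1),len(q)
def load(c,n): z=np.load(f"{c}{n}.npz"); return z["p"],cloud(c,z["d"]),z["d"]
def box(X,x0,x1,y0,y1): return (X[...,0]>x0)&(X[...,0]<x1)&(X[...,1]>y0)&(X[...,1]<y1)
E
python3 - <<'E'
from h import *
for c in("top","scene"):
    p,X,d=load(c,0)
    g=p.astype(int); hsv=cv2.cvtColor(p,cv2.COLOR_RGB2HSV)
    dark=(g.max(2)<60)&(d>0)
    if c=="top":
        px={k:X[int(v/1.5),int(u/1.5)] for k,(u,v) in dict(m0=(519,398),m1=(594,424),tee=(441,377),disc=(366,381),hold=(287,290),tray=(525,287)).items()}
    print(c,"bench z",np.median(X[box(X,.25,.33,-.2,.2)][:,2]))
    for k,q in px.items():
        b=box(X,q[0]-.07,q[0]+.07,q[1]-.07,q[1]+.07)&(d>0)
        if k[0]=='m': 
            a=X[b&(X[...,2]>.008)]; print(k,"all",rect(a),pca(a)); a=X[b&(X[...,2]>.008)&dark]; print("  grip",rect(a),pca(a),np.median(a[:,2]))
        elif k in("tee","disc"):
            a=X[b&(X[...,2]>.006)&(X[...,2]<.016)]; print(k,"plate",rect(a),pca(a)); a=X[b&(X[...,2]>.035)]; print("  rib",rect(a),pca(a),a[:,2].max())
    q=px["hold"]; b=box(X,q[0]-.1,q[0]+.1,q[1]-.17,q[1]+.17)&(d>0)
    a=X[b&(X[...,2]>.006)]; print("hold",rect(a)); a=X[b&(X[...,2]>.07)]
    print(" tips",len(a)); 
    m=(b&(X[...,2]>.068)).astype(np.uint8); n,l,s,ce=cv2.connectedComponentsWithStats(m)
    for i in range(1,n):
        if s[i,4]>2: print("   ",X[l==i].mean(0).round(4),s[i,4])
    q=px["tray"]; b=box(X,q[0]-.1,q[0]+.1,q[1]-.19,q[1]+.19)&(d>0)
    a=X[b&(X[...,2]>.007)]; print("tray",rect(a),"z pct",np.percentile(a[:,2],[5,25,50,75,95]).round(4))
    v=p.max(2)
    print("  V hist in tray",np.percentile(v[b&(X[...,2]>.007)],[10,30,50,70,90]))
E
```

```text
top bench z -0.0006637257929595908
m0 all (array([ 404.1, -183.8]), array([ 26.5, 126.7]), 170.0) (array([ 403.9, -182.9]), 169.3, 481)
  grip (array([ 404.1, -183.3]), array([26.2, 54. ]), 171.0) (array([ 403.5, -182.4]), 169.6, 248) 0.02476455196028904
m1 all (array([ 360.2, -303.4]), array([ 27.2, 128.4]), 165.9) (array([ 360.1, -301.6]), 166.8, 514)
  grip (array([ 360.1, -302.6]), array([26.4, 54.1]), 166.7) (array([ 360. , -301.1]), 166.1, 273) 0.024679021672195933
tee plate (array([446.4, -65.7]), array([82. , 67.7]), 42.5) (array([440.8, -59.5]), 46.3, 500)
  rib (array([440.6, -59.7]), array([37.2, 13.8]), 43.5) (array([440.6, -60.2]), 42.8, 93) 0.04611003617855225
disc plate (array([425.1,  67.4]), array([ 67. , 125.6]), 168.8) (array([436. ,  64.9]), 122.0, 475)
  rib (array([436.3,  65.1]), array([38.4, 13.9]), 10.2) (array([436.2,  64.9]), 11.1, 95) 0.046759798892423765
hold (array([598.5, 196.1]), array([274.6, 173.5]), 80.6)
 tips 379
    [0.6357 0.2948 0.0771] 41
    [0.6351 0.2689 0.0744] 35
    [0.6334 0.2087 0.0769] 41
    [0.6326 0.1835 0.0753] 42
    [0.6315 0.12
[... 1197 characters left out ...]
]), 101.7, 335)
  rib (array([439.2,  64.3]), array([41.2, 13.6]), 9.7) (array([441.2,  64.9]), 10.5, 75) 0.04765472818563887
hold (array([601. , 182.6]), array([290.7, 145.8]), 89.1)
 tips 473
    [0.5469 0.1005 0.0759] 51
    [0.5472 0.1258 0.0752] 43
    [0.549  0.1864 0.0761] 50
    [0.5491 0.2113 0.0754] 50
    [0.6352 0.0993 0.0765] 49
    [0.5514 0.2711 0.0754] 50
    [0.6354 0.1244 0.075 ] 50
    [0.5509 0.2968 0.0758] 51
    [0.6365 0.1841 0.076 ] 58
    [0.6367 0.2098 0.0752] 52
    [0.6382 0.2693 0.0753] 62
    [0.6389 0.2951 0.0756] 61
tray (array([ 588.4, -203.2]), array([124.3, 297.2]), 92.5) z pct [0.0136 0.0171 0.0225 0.0285 0.0306]
  V hist in tray [ 67.  71.  96. 141. 232.]
```

```bash
python3 - <<'E'
from h import *
for c in("top","scene"):
    p,X,d=load(c,0); sat=cv2.cvtColor(p,cv2.COLOR_RGB2HSV)[...,1]
    b=box(X,.53,.66,-.37,-.06)&(d>0)
    h,e=np.histogram(X[b][:,2],bins=np.arange(-.002,.036,.002));print(h.tolist())
    v=p.max(2)
    m=(b&(X[...,2]>.01)&(X[...,2]<.024)&(v>80)&(v<165)).astype(np.uint8)
    n,l,s,ce=cv2.connectedComponentsWithStats(m,connectivity=4)
    for i in range(1,n):
        if s[i,4]>60: a=X[l==i]; print(c,s[i,4],rect(a),pca(a),np.median(a[:,2]).round(4))
    cv2.imwrite(f"pics/m_{c}.png",m*255)
E
python3 - <<'E'
import cv2,numpy as np
a=cv2.imread('pics/m_top.png')[150:230,280:430];b=cv2.imread('pics/m_scene.png')[130:220,120:270]
q=[cv2.resize(i,(400,240),interpolation=0) for i in(a,b)]
cv2.imwrite('pics/m.png',np.hstack(q))
E
```

```text
[263, 209, 98, 34, 21, 31, 144, 491, 784, 699, 318, 125, 230, 647, 943, 638, 185, 38]
top 592 (array([ 588.2, -201. ]), array([87.3, 44.6]), 2.4) (array([ 587.9, -201.5]), 2.5, 592) 0.0152
top 614 (array([ 592.7, -293.1]), array([68. , 68.8]), 178.8) (array([ 592.1, -293.6]), 23.1, 614) 0.0152
top 664 (array([ 583.1, -109.4]), array([88. , 72.4]), 2.1) (array([ 583. , -100.7]), 179.6, 664) 0.0154
[163, 276, 147, 49, 40, 39, 45, 90, 434, 702, 480, 169, 117, 159, 606, 929, 365, 38]
scene 372 (array([ 590. , -298.5]), array([62.7, 64.8]), 174.6) (array([ 589.9, -297.9]), 134.5, 372) 0.0167
scene 370 (array([ 584.9, -205.9]), array([83.5, 39.8]), 1.8) (array([ 585.9, -205.4]), 2.4, 370) 0.0166
scene 450 (array([ 581.3, -112.6]), array([83.9, 69.8]), 6.7) (array([ 581. , -104.2]), 8.4, 450) 0.0166
```

View pics/m.png

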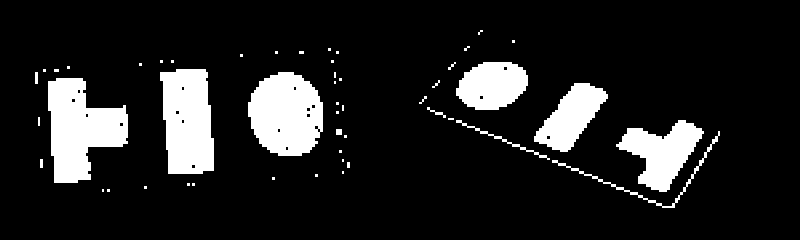

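```bash
cat > go.py <<'E'
# go.py x y z th(deg, direction of tool y) [n calls]: prints the first numbers of the rows for each call
import sys,numpy as np
from scipy.spatial.transform import Rotation as Ro
from rig import readout
def R(th): c,s=np.cos(th),np.sin(th); return np.array([[c*0-s,c,0],[c,s,0],[0,0,-1.]])
def plan(x,y,z,th,n=1):
    s=readout.read_state(); p=s["position"]; r=s["tcp_rot"]; g=np.array([x,y,z])
    a=np.arctan2(r[1,1],r[0,1]); d=(np.radians(th)-a+np.pi)%(2*np.pi)-np.pi
    print("at",(p*1000).round(1),"th",np.degrees(a).round(2),"op",round(float(s["opening"])*87,1),"F",s["force"].round(1),"t",round(s["time_s"],1))
    for i in range(n):
        q=p+(g-p)*(i+1)/n; b=a+d*(i+1)/n; q0=p+(g-p)*i/n
        rr=r if i==0 else R(a+d*i/n)
        rv=Ro.from_matrix(rr.T@R(b)).as_rotvec()/np.pi
        print("[%s]"%",".join("%.4f"%k for k in np.r_[rr.T@(q-q0)/.2,rv]))
if __name__=="__main__": v=list(map(float,sys.argv[1:])); plan(*v[:4],int(v[4]) if len(v)>4 else 1)
E
python3 go.py .4377 .0648 .2 100.2 4
```

```text
at [146.  607.7 292.2] th 76.49 op 87.3 F [-0.2 -0.3  0.3] t 1.2
[-0.5131,-0.5746,0.1153,0.0000,0.0000,-0.0329]
[-0.4510,-0.6245,0.1153,0.0000,0.0000,-0.0329]
[-0.3841,-0.6678,0.1153,0.0000,0.0000,-0.0329]
[-0.3131,-0.7039,0.1153,0.0000,0.0000,-0.0329]
```

```bash
python3 -m pendant '[[-0.513,-0.575,0.115,0,0,-0.033,-0.4],[-0.513,-0.575,0.115,0,0,-0.033,-0.4],[-0.513,-0.575,0.115,0,0,-0.033,-0.4],[-0.513,-0.575,0.115,0,0,-0.033,-0.4]]' >/dev/null
python3 -m pendant '[[-0.451,-0.6245,0.115,0,0,-0.033,-0.4],[-0.451,-0.6245,0.115,0,0,-0.033,-0.4],[-0.451,-0.6245,0.115,0,0,-0.033,-0.4],[-0.451,-0.6245,0.115,0,0,-0.033,-0.4]]' >/dev/null
python3 -m pendant '[[-0.384,-0.668,0.115,0,0,-0.033,-0.4],[-0.384,-0.668,0.115,0,0,-0.033,-0.4],[-0.384,-0.668,0.115,0,0,-0.033,-0.4],[-0.384,-0.668,0.115,0,0,-0.033,-0.4]]' >/dev/null
python3 -m pendant '[[-0.313,-0.704,0.115,0,0,-0.033,-0.4],[-0.313,-0.704,0.115,0,0,-0.033,-0.4],[-0.313,-0.704,0.115,0,0,-0.033,-0.4],[-0.313,-0.704,0.115,0,0,-0.033,-0.4],[-0.313,-0.704,0.115,0,0,-0.033,-0.4],[-0.313,-0.704,0.115,0,0,-0.033,-0.4]]'
python3 go.py .4377 .0648 .084 100.2
```

```text
time_s: 3.0
position: [0.437, 0.0663, 0.2003]
tcp_rot: [[-0.984, -0.179, -0.001], [-0.179, 0.984, 0.001], [0.001, 0.001, -1.0]]
force: [-0.1, 0.6, 0.6]
opening: 0.695
grasp_force: 0.0
at [437.   66.3 200.3] th 100.31 op 60.5 F [-0.1  0.6  0.6] t 3.0
[-0.0026,-0.0085,0.5815,0.0003,-0.0003,0.0006]
```

```bash
python3 -m pendant '[[-0.003,-0.008,0.3,0,0,0,-0.4],[-0.003,-0.008,0.45,0,0,0,-0.4],[-0.003,-0.008,0.58,0,0,0,-0.4],[-0.003,-0.008,0.58,0,0,0,-0.4],[-0.003,-0.008,0.58,0,0,0,1],[-0.003,-0.008,0.58,0,0,0,1],[-0.003,-0.008,0.58,0,0,0,1],[-0.003,-0.008,0.58,0,0,0,1]]'
python3 -m pendant '[[0,0,0,0,0,0,1],[0,0,0,0,0,0,1],[0,0,-0.1,0,0,0,1],[0,0,-0.3,0,0,0,1],[0,0,-0.5,0,0,0,1],[0,0,-0.58,0,0,0,1],[0,0,-0.58,0,0,0,1],[0,0,-0.58,0,0,0,1]]'
python3 - <<'E'
from h import *
p,d=capture("scene"); cv2.imwrite("pics/s1.png",cv2.resize(p[60:260,140:380,::-1],(720,600)))
E
python3 go.py .5931 -.292 .2 90 3
```

```text
time_s: 3.8
position: [0.4387, 0.0638, 0.0847]
tcp_rot: [[-0.984, -0.179, 0.001], [-0.179, 0.984, -0.0], [-0.001, -0.0, -1.0]]
force: [0.0, -0.4, 0.6]
opening: 0.421
grasp_force: 0.0
time_s: 4.6
position: [0.438, 0.0633, 0.1998]
tcp_rot: [[-0.984, -0.178, -0.001], [-0.178, 0.984, 0.0], [0.001, 0.0, -1.0]]
force: [-0.1, -0.6, -3.8]
opening: 0.16
grasp_force: 30.0
at [437.6  63.3 199.2] th 100.24 op 13.6 F [ 0.1 -0.4 -3.2] t 4.7
[-0.1497,-0.6288,-0.0022,0.0002,-0.0009,0.0190]
[-0.1869,-0.6188,-0.0013,0.0000,0.0000,0.0190]
[-0.2234,-0.6066,-0.0013,0.0000,0.0000,0.0190]
```

View pics/s1.png

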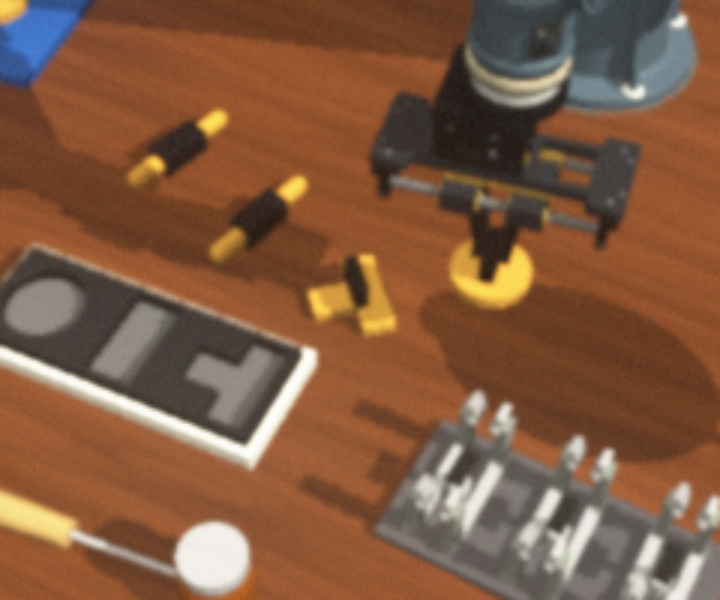

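Disc is held level at crop (490,270); the rest is undisturbed. Carrying it to the disc cutout.

```bash
python3 -m pendant '[[-0.15,-0.629,0,0,0,0.019,1],[-0.15,-0.629,0,0,0,0.019,1],[-0.15,-0.629,0,0,0,0.019,1],[-0.15,-0.629,0,0,0,0.019,1]]' >/dev/null
python3 -m pendant '[[-0.187,-0.619,0,0,0,0.019,1],[-0.187,-0.619,0,0,0,0.019,1],[-0.187,-0.619,0,0,0,0.019,1],[-0.187,-0.619,0,0,0,0.019,1]]' >/dev/null
python3 -m pendant '[[-0.223,-0.607,0,0,0,0.019,1],[-0.223,-0.607,0,0,0,0.019,1],[-0.223,-0.607,0,0,0,0.019,1],[-0.223,-0.607,0,0,0,0.019,1],[-0.223,-0.607,0,0,0,0.019,1],[-0.223,-0.607,0,0,0,0.019,1],[-0.223,-0.607,0,0,0,0.019,1]]'
python3 go.py .5931 -.292 .118 90
```

```text
time_s: 6.15
position: [0.5933, -0.29, 0.1993]
tcp_rot: [[-1.0, -0.001, -0.003], [-0.001, 1.0, 0.002], [0.003, 0.002, -1.0]]
force: [-0.3, 0.4, -3.3]
opening: 0.153
grasp_force: 30.0
at [ 593.3 -290.   199.3] th 90.07 op 13.3 F [-0.3  0.4 -3.3] t 6.2
[-0.0002,-0.0110,0.4064,0.0007,-0.0009,0.0004]
```

```bash
python3 -m pendant '[[0,-0.011,0.2,0,0,0,1],[0,-0.011,0.35,0,0,0,1],[0,-0.011,0.405,0,0,0,1],[0,-0.011,0.405,0,0,0,1],[0,-0.011,0.405,0,0,0,1]]' | head -2
python3 -m pendant '[[0,0,0.02,0,0,0,1],[0,0,0.04,0,0,0,1],[0,0,0.06,0,0,0,1],[0,0,0.075,0,0,0,1],[0,0,0.075,0,0,0,1]]'
python3 - <<'E'
from h import *
p,d=capture("scene"); cv2.imwrite("pics/s2.png",cv2.resize(p[100:220,110:260,::-1],(750,600)))
E
python3 go.py .5931 -.292 .0995 90
```

```text
time_s: 6.65
position: [0.5944, -0.2939, 0.1199]
time_s: 7.15
position: [0.596, -0.2941, 0.1133]
tcp_rot: [[-1.0, 0.0, 0.005], [0.0, 1.0, -0.002], [-0.005, -0.002, -1.0]]
force: [-8.3, 8.6, 35.4]
opening: 0.155
grasp_force: 30.0
at [ 596.  -294.1  113.3] th 90.0 op 13.8 F [-7.7  8.9 35.1] t 7.2
[0.0151,0.0104,0.0687,-0.0006,0.0017,-0.0000]
```

View pics/s2.png

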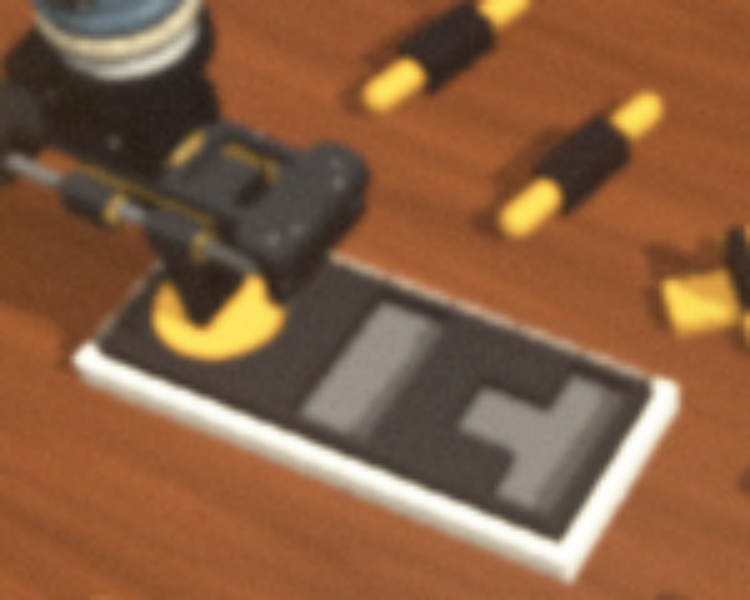

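Disc is resting on the foam lip, offset towards +x/-y (the force pushes -x/+y). I'll lift slightly and shift.

```bash
python3 -m pendant '[[0,0,-0.06,0,0,0,1],[0,0,-0.06,0,0,0,1],[0.012,0.01,-0.06,0,0,0,1],[0.012,0.01,-0.06,0,0,0,1],[0.012,0.01,-0.06,0,0,0,1],[0.012,0.01,-0.06,0,0,0,1]]'
python3 go.py .5931 -.292 .115 90
```

```text
time_s: 7.8
position: [0.5918, -0.2924, 0.1153]
tcp_rot: [[-1.0, 0.0, -0.0], [0.0, 1.0, 0.0], [0.0, 0.0, -1.0]]
force: [0.6, 0.3, -5.0]
opening: 0.16
grasp_force: 30.0
at [ 591.8 -292.4  115.3] th 89.97 op 14.0 F [ 0.6  0.3 -5. ] t 7.8
[-0.0064,0.0021,0.0013,0.0001,-0.0001,-0.0001]
```

```bash
python3 -m pendant '[[-0.003,0.001,0.02,0,0,0,1],[-0.003,0.001,0.04,0,0,0,1],[-0.003,0.001,0.055,0,0,0,1],[-0.003,0.001,0.055,0,0,0,1]]'
python3 go.py .5928 -.292 .1 90
```

```text
time_s: 8.2
position: [0.5928, -0.2924, 0.1121]
tcp_rot: [[-1.0, -0.0, 0.001], [-0.0, 1.0, -0.002], [-0.001, -0.002, -1.0]]
force: [-8.0, 4.6, 32.1]
opening: 0.158
grasp_force: 30.0
at [ 592.8 -292.4  112.1] th 90.02 op 13.8 F [-8.   4.6 32.1] t 8.2
[0.0002,0.0023,0.0606,-0.0005,0.0004,0.0001]
```

```bash
python3 -m pendant '[[0,0,-0.015,0,0,0,1],[0.005,0.004,-0.015,0,0,0,1],[0.01,0.007,-0.015,0,0,0,1],[0.015,0.01,-0.015,0,0,0,1],[0.02,0.013,-0.015,0,0,0,1],[0.02,0.013,-0.015,0,0,0,1]]'
python3 go.py .5928 -.292 .1 90
```

```text
time_s: 8.8
position: [0.5922, -0.292, 0.1122]
tcp_rot: [[-1.0, 0.001, 0.01], [0.0, 1.0, -0.007], [-0.01, -0.007, -1.0]]
force: [3.4, -0.4, 11.1]
opening: 0.154
grasp_force: 30.0
at [ 592.2 -292.   112.2] th 89.97 op 13.4 F [ 3.4 -0.4 11.1] t 8.8
[-0.0025,0.0007,0.0613,-0.0021,0.0033,-0.0002]
```

```bash
python3 - <<'E'
from h import *
for c in("scene","top"):
    p,d=capture(c); X=cloud(c,d); hsv=cv2.cvtColor(p,cv2.COLOR_RGB2HSV)
    m=box(X,.53,.66,-.36,-.23)&(d>0)&(hsv[...,1]>130)&(hsv[...,2]>110)&(X[...,2]>.015)&(X[...,2]<.05)
    a=X[m]; A=np.c_[a[:,:2]-[.592,-.292],np.ones(len(a))]
    for _ in range(3):
        k=np.linalg.lstsq(A,a[:,2],rcond=None)[0]; r=abs(a[:,2]-A@k); A,a=A[r<.004],a[r<.004]
    print(c,len(a),"slope,z",k.round(4),a.min(0).round(4),a.max(0).round(4))
    r=np.hypot(a[:,0]-.592,a[:,1]+.292); (ce,rad)=cv2.minEnclosingCircle((a[:,:2]*1000).astype(np.float32)); print(ce,rad)
    f=box(X,.53,.66,-.36,-.23)&(hsv[...,2]<75)&(hsv[...,2]>45)&(X[...,2]>.022)&(X[...,2]<.034); print("foam z",np.median(X[f][:,2]))
E
```

```text
scene 256 slope,z [ 0.0023 -0.0046  0.0287] [ 0.5667 -0.3261  0.0247] [ 0.63  -0.255  0.032]
(595.1067504882812, -289.7559509277344) 36.44401931762695
foam z 0.028623037510679517Traceback (most recent call last):
  File "<stdin>", line 8, in <module>
    return umr_minimum(a, axis, None, out, keepdims, initial, where)
ValueError: zero-size array to reduction operation minimum which has no identity
```

```bash
python3 - <<'E'
from h import *
p,d=capture("scene"); cv2.imwrite("pics/s3.png",cv2.resize(p[120:200,120:220,::-1],(750,600),interpolation=cv2.INTER_CUBIC))
E
```

```text
(no output)
```

View pics/s3.png

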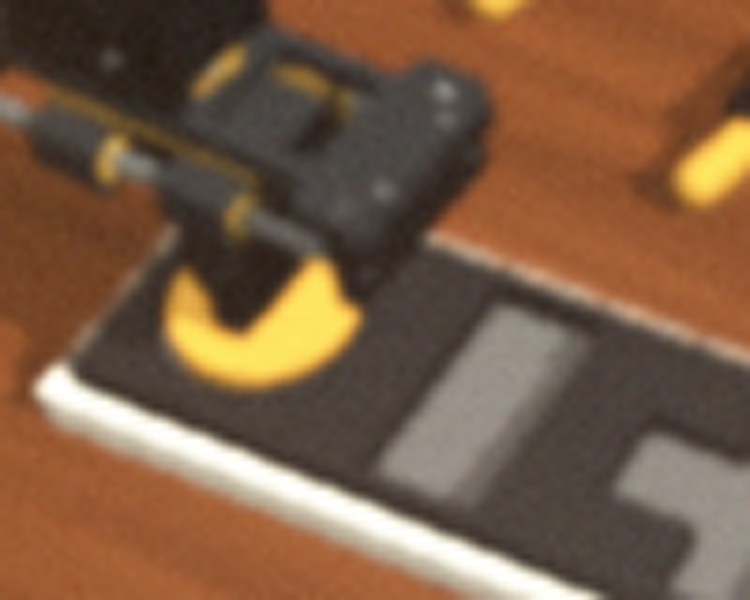

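The disc looks flush in its cutout at crop (260,310). I'll release and check.

```bash
python3 -m pendant '[[0,0,0,0,0,0,0],[0,0,0,0,0,0,0],[0,0,0,0,0,0,0],[0,0,0,0,0,0,0],[0,0,-0.2,0,0,0,0],[0,0,-0.44,0,0,0,-0.4],[0,0,-0.44,0,0,0,-0.4]]' | head -2
python3 go.py .4419 -.0602 .2 133 4
python3 - <<'E'
from h import *
for c in("scene",):
    p,d=capture(c); X=cloud(c,d); hsv=cv2.cvtColor(p,cv2.COLOR_RGB2HSV)
    m=box(X,.53,.66,-.36,-.23)&(d>0)&(hsv[...,1]>130)&(hsv[...,2]>110)&(X[...,2]>.015)&(X[...,2]<.05)
    a=X[m]; A=np.c_[a[:,:2]-[.592,-.292],np.ones(len(a))]
    for _ in range(3):
        k=np.linalg.lstsq(A,a[:,2],rcond=None)[0]; r=abs(a[:,2]-A@k); A,a=A[r<.004],a[r<.004]
    print(c,len(a),"slope,z",k.round(4),cv2.minEnclosingCircle((a[:,:2]*1000).astype(np.float32)))
    b=X[box(X,.53,.66,-.36,-.23)&(X[...,2]>.045)&(X[...,2]<.07)]; print("rib",rect(b),pca(b),np.percentile(b[:,2],95))
    b=X[box(X,.38,.51,-.13,0)&(X[...,2]>.035)&(X[...,2]<.06)]; print("tee",rect(b),pca(b))
    cv2.imwrite("pics/s4.png",cv2.resize(p[60:230,110:310,::-1],(706,600)))
E
```

```text
time_s: 9.65
position: [0.5915, -0.2918, 0.2027]
at [ 591.5 -291.8  202.7] th 90.0 op 52.4 F [ 1.1 -1.5 -1.1] t 9.7
[0.1871,0.2895,-0.0009,-0.0028,0.0031,-0.0597]
[0.1298,0.3193,0.0033,0.0000,0.0000,-0.0597]
[0.0680,0.3379,0.0033,0.0000,0.0000,-0.0597]
[0.0037,0.3446,0.0033,0.0000,0.0000,-0.0597]
scene 312 slope,z [-0.0054  0.0054  0.0286] ((592.0120239257812, -290.2768859863281), 39.31650161743164)
rib (array([ 590.9, -292.6]), array([40.9, 15.6]), 0.7) (array([ 593.5, -290.9]), 0.3, 106) 0.06070929103139114
tee (array([442.5, -61.5]), array([40.7, 14. ]), 41.9) (array([444.6, -60.4]), 41.9, 70)
```

View pics/s4.png

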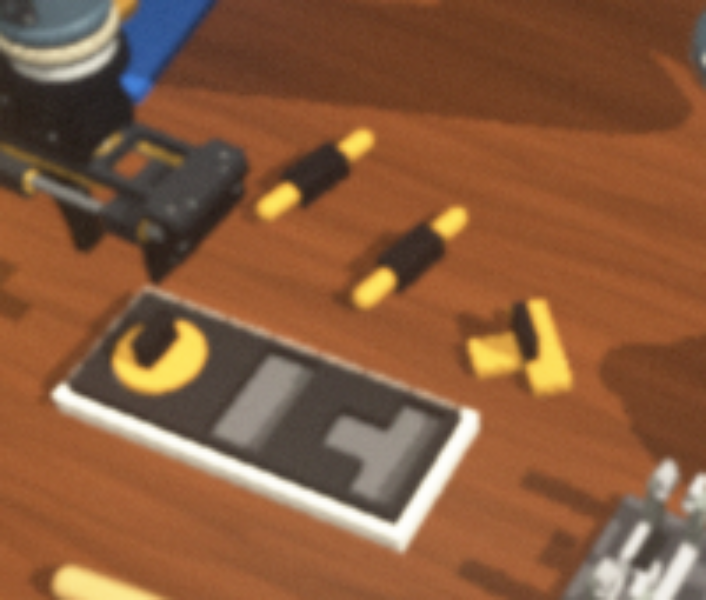

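Disc is home: rib at (592,-292) mm and plate level with the foam. Next, the tee.

```bash
python3 -m pendant '[[0.187,0.29,0,-0.002,0.002,-0.0597,-0.4],[0.187,0.29,0,-0.002,0.002,-0.0597,-0.4]]' >/dev/null
python3 -m pendant '[[0.13,0.319,0.003,0,0,-0.0597,-0.4],[0.13,0.319,0.003,0,0,-0.0597,-0.4]]' >/dev/null
python3 -m pendant '[[0.068,0.338,0.003,0,0,-0.0597,-0.4],[0.068,0.338,0.003,0,0,-0.0597,-0.4]]' >/dev/null
python3 -m pendant '[[0.004,0.345,0.003,0,0,-0.0597,-0.4],[0.004,0.345,0.003,0,0,-0.0597,-0.4],[0.004,0.345,0.003,0,0,-0.0597,-0.4],[0.004,0.345,0.003,0,0,-0.0597,-0.4],[0.004,0.345,0.003,0,0,-0.0597,-0.4]]'
python3 go.py .4422 -.0602 .084 132.6
```

```text
time_s: 10.8
position: [0.4399, -0.0589, 0.1959]
tcp_rot: [[-0.732, -0.681, -0.006], [-0.681, 0.732, 0.005], [0.001, 0.007, -1.0]]
force: [-0.7, -0.4, 0.5]
opening: 0.701
grasp_force: 0.0
at [439.9 -58.9 195.9] th 132.91 op 61.0 F [-0.7 -0.4  0.5] t 10.8
[-0.0044,-0.0169,0.5596,0.0024,-0.0002,0.0017]
```

```bash
python3 -m pendant '[[-0.004,-0.017,0.3,0.0024,0,0.0017,-0.4],[-0.004,-0.017,0.45,0.0024,0,0.0017,-0.4],[-0.004,-0.017,0.56,0.0024,0,0.0017,-0.4],[-0.004,-0.017,0.56,0.0024,0,0.0017,-0.4],[-0.004,-0.017,0.56,0.0024,0,0.0017,1],[-0.004,-0.017,0.56,0.0024,0,0.0017,1],[-0.004,-0.017,0.56,0.0024,0,0.0017,1],[-0.004,-0.017,0.56,0.0024,0,0.0017,1]]'|sed -n 2p
python3 -m pendant '[[0,0,0,0,0,0,1],[0,0,0,0,0,0,1],[0,0,0,0,0,0,1],[0,0,0,0,0,0,1],[0,0,0,0,0,0,1],[0,0,0,0,0,0,1]]'
python3 -m pendant '[[0,0,-0.1,0,0,0,1],[0,0,-0.25,0,0,0,1],[0,0,-0.4,0,0,0,1],[0,0,-0.55,0,0,0,1],[0,0,-0.55,0,0,0,1],[0,0,-0.55,0,0,0,1]]'
python3 go.py .5823 -.101 .2 92.4 3
```

```text
position: [0.4411, -0.0595, 0.0842]
time_s: 12.2
position: [0.4411, -0.0592, 0.0843]
tcp_rot: [[-0.735, -0.678, -0.001], [-0.678, 0.735, -0.0], [0.001, 0.001, -1.0]]
force: [0.2, -0.7, 1.2]
opening: 0.158
grasp_force: 30.0
time_s: 12.8
position: [0.4405, -0.0589, 0.194]
tcp_rot: [[-0.735, -0.678, -0.002], [-0.678, 0.735, 0.0], [0.001, 0.002, -1.0]]
force: [-0.3, 0.0, -4.4]
opening: 0.159
grasp_force: 30.0
at [440.5 -58.9 194. ] th 132.67 op 13.8 F [-0.3  0.  -4.4] t 12.8
[-0.1262,-0.2118,-0.0105,0.0004,-0.0005,0.0746]
[-0.1720,-0.1767,-0.0100,0.0000,0.0000,0.0746]
[-0.2083,-0.1320,-0.0100,0.0000,0.0000,0.0746]
```

```bash
python3 -m pendant '[[-0.126,-0.212,-0.01,0,0,0.0746,1],[-0.126,-0.212,-0.01,0,0,0.0746,1]]' >/dev/null
python3 -m pendant '[[-0.172,-0.177,-0.01,0,0,0.0746,1],[-0.172,-0.177,-0.01,0,0,0.0746,1]]' >/dev/null
python3 -m pendant '[[-0.208,-0.132,-0.01,0,0,0.0746,1],[-0.208,-0.132,-0.01,0,0,0.0746,1],[-0.208,-0.132,-0.01,0,0,0.0746,1],[-0.208,-0.132,-0.01,0,0,0.0746,1],[-0.208,-0.132,-0.01,0,0,0.0746,1]]'
python3 go.py .5823 -.101 .12 92.4
```

```text
time_s: 13.7
position: [0.5811, -0.1007, 0.1984]
tcp_rot: [[-0.999, -0.043, -0.006], [-0.043, 0.999, 0.002], [0.006, 0.002, -1.0]]
force: [0.7, 0.8, -3.6]
opening: 0.161
grasp_force: 30.0
at [ 581.1 -100.7  198.4] th 92.45 op 14.0 F [ 0.7  0.8 -3.6] t 13.7
[-0.0081,-0.0024,0.3917,0.0006,-0.0018,0.0003]
```

```bash
python3 -m pendant '[[-0.006,-0.001,0.2,0.0006,-0.0018,0,1],[-0.006,-0.001,0.35,0.0006,-0.0018,0,1],[-0.006,-0.001,0.39,0.0006,-0.0018,0,1],[-0.006,-0.001,0.39,0.0006,-0.0018,0,1],[-0.006,-0.001,0.39,0.0006,-0.0018,0,1],[-0.006,-0.001,0.39,0.0006,-0.0018,0,1]]' | head -2
python3 go.py .5823 -.101 .12 92.4
python3 - <<'E'
from h import *
for c in("scene","top"):
    p,d=capture(c); X=cloud(c,d); v=p.max(2); hsv=cv2.cvtColor(p,cv2.COLOR_RGB2HSV)
    m=box(X,.52,.66,-.18,-.04)&(d>0)&(hsv[...,1]>130)&(hsv[...,2]>110)&(X[...,2]>.04)&(X[...,2]<.055)
    a=X[m]
    if len(a)>20: print(c,"plate",rect(a),np.median(a[:,2]))
    cv2.imwrite(f"pics/{c}5.png",cv2.resize(p[130:230,170:270,::-1] if c=="scene" else p[140:240,270:370,::-1],(600,600)))
E
```

```text
time_s: 14.3
position: [0.585, -0.1019, 0.1236]
at [ 585.  -101.9  123.6] th 92.4 op 13.8 F [ 0.9 -0.6 -4.7] t 14.3
[0.0132,0.0051,0.0180,-0.0010,0.0023,-0.0000]
scene plate (array([ 586.9, -110.8]), array([85.7, 68.4]), 2.2) 0.05133905396420024
```

View pics/scene5.png

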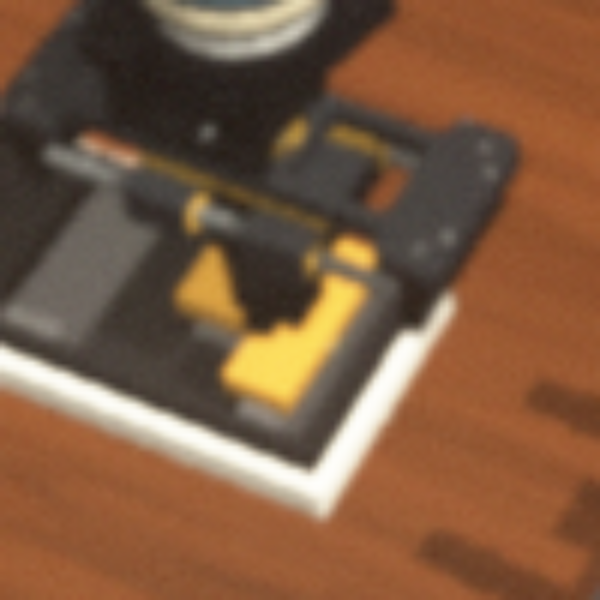

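The tee hovers above its cutout in the right orientation and slightly towards +x. Shifting, then lowering.

```bash
python3 -m pendant '[[0.009,0.003,0.02,0,0,0,1],[0.009,0.003,0.025,0,0,0,1],[0.009,0.003,0.025,0,0,0,1],[0.009,0.003,0.025,0,0,0,1],[0.009,0.003,0.025,0,0,0,1]]' | head -2
python3 -m pendant '[[0,0,0.02,0,0,0,1],[0,0,0.035,0,0,0,1],[0,0,0.05,0,0,0,1],[0,0,0.05,0,0,0,1],[0,0,0.05,0,0,0,1]]'
python3 go.py .5823 -.101 .1 92.4
```

```text
time_s: 14.9
position: [0.5821, -0.1011, 0.1169]
time_s: 15.4
position: [0.582, -0.101, 0.1067]
tcp_rot: [[-0.999, -0.042, 0.004], [-0.042, 0.999, -0.001], [-0.003, -0.001, -1.0]]
force: [0.1, 0.9, -2.6]
opening: 0.159
grasp_force: 30.0
at [ 582.  -101.   106.7] th 92.38 op 13.8 F [ 0.1  0.9 -2.6] t 15.4
[-0.0013,-0.0000,0.0333,-0.0005,0.0011,-0.0001]
```

Already inside the cutout with no contact force (foam top would stop it at 0.112). Pressing to the floor, then releasing.

```bash
python3 -m pendant '[[0,0,0.015,0,0,0,1],[0,0,0.03,0,0,0,1],[0,0,0.04,0,0,0,1],[0,0,0.045,0,0,0,1],[0,0,0.045,0,0,0,1]]' | sed -n '2p;4p;5p;6p'
python3 -m pendant '[[0,0,0,0,0,0,0],[0,0,0,0,0,0,0],[0,0,0,0,0,0,0],[0,0,0,0,0,0,0],[0,0,-0.2,0,0,0,0],[0,0,-0.5,0,0,0,-0.3],[0,0,-0.5,0,0,0,-0.3],[0,0,-0.5,0,0,0,-0.3]]' | head -2
python3 - <<'E'
from h import *
p,d=capture("scene"); X=cloud("scene",d); hsv=cv2.cvtColor(p,cv2.COLOR_RGB2HSV)
for n,b in(("tee",box(X,.52,.66,-.18,-.04)),("disc",box(X,.53,.66,-.36,-.23))):
    a=X[b&(hsv[...,1]>130)&(hsv[...,2]>110)&(X[...,2]>.015)&(X[...,2]<.05)]; print(n,"plate z",np.percentile(a[:,2],[10,50,90]).round(4))
    a=X[b&(X[...,2]>.045)&(X[...,2]<.07)]; print("rib",rect(a))
for n,q in(("m0",(.405,-.184)),("m1",(.361,-.303))):
    a=X[box(X,q[0]-.1,q[0]+.1,q[1]-.06,q[1]+.06)&(X[...,2]>.008)&(X[...,2]<.035)]; print(n,rect(a),pca(a))
E
python3 go.py .4055 -.184 .2 80 4
```

```text
position: [0.5823, -0.1011, 0.1003]
force: [-2.7, 0.5, 11.7]
opening: 0.159
grasp_force: 30.0
time_s: 16.7
position: [0.5829, -0.1012, 0.2]
tee plate z [0.0255 0.0284 0.0307]
rib (array([ 584.4, -102.1]), array([14.7, 39.4]), 179.7)
disc plate z [0.0258 0.0285 0.0309]
rib (array([ 592. , -292.7]), array([14.4, 39.5]), 179.5)
m0 (array([ 405.2, -185.2]), array([ 23.1, 126.1]), 172.2) (array([ 406.1, -182.8]), 170.0, 125)
m1 (array([0., 0.]), array([0., 0.]), 0.0) (array([nan, nan]), nan, 0)
at [ 581.7 -100.8  198.2] th 92.38 op 55.5 F [-0.4  0.8 -1. ] t 16.8
[0.2244,-0.0948,-0.0032,-0.0006,0.0015,0.0172]
[0.2189,-0.1067,-0.0023,0.0000,0.0000,0.0172]
[0.2129,-0.1184,-0.0023,0.0000,0.0000,0.0172]
[0.2062,-0.1297,-0.0023,0.0000,0.0000,0.0172]h.py:12: RuntimeWarning: Mean of empty slice.
  q=pts[:,:2]*1000; m=q.mean(0); w,V=np.linalg.eigh(np.cov((q-m).T)); e=V[:,1]
  ret = um.true_divide(
  avg = a.mean(axis, **keepdims_kw)
h.py:12: RuntimeWarning: Degrees of freedom <= 0 for slice
  q=pts[:,:2]*1000; m=q.mean(0); w,V=np.linalg.eigh(np.cov((q-m).T)); e=V[:,1]
  c *= np.true_divide(1, fact)
  c *= np.true_divide(1, fact)
```

Both gauges are home. Next, mandrel 0.

```bash
python3 -m pendant '[[0.443,-0.202,-0.005,0,0.001,0.034,-0.4],[0.443,-0.202,-0.005,0,0.001,0.034,-0.4],[0.443,-0.202,-0.005,0,0.001,0.034,-0.4]]' >/dev/null
python3 -m pendant '[[0.419,-0.248,-0.005,0,0,0.034,-0.4],[0.419,-0.248,-0.005,0,0,0.034,-0.4],[0.419,-0.248,-0.005,0,0,0.034,-0.4],[0.419,-0.248,-0.005,0,0,0.034,-0.4],[0.419,-0.248,-0.005,0,0,0.034,-0.4],[0.419,-0.248,-0.005,0,0,0.034,-0.4]]' |head -2
python3 go.py .405 -.184 .073 80.3
python3 - <<'E'
from h import *
p,d=capture("scene"); X=cloud("scene",d); hsv=cv2.cvtColor(p,cv2.COLOR_RGB2HSV)
m=((hsv[...,1]>130)&(hsv[...,2]>120)&(hsv[...,0]>14)&(hsv[...,0]<35)&box(X,.27,.5,-.45,-.1)&(X[...,2]>.006)&(X[...,2]<.035)).astype(np.uint8)
n,l,s,_=cv2.connectedComponentsWithStats(m)
for i in range(1,n):
    if s[i,4]>8: print((X[l==i].mean(0)*1000).round(0),s[i,4])
E
```

```text
time_s: 17.65
position: [0.4092, -0.1886, 0.1992]
at [ 409.2 -188.6  199.2] th 80.23 op 61.2 F [-0.2 -0.1 -0.2] t 17.6
[0.0254,0.0201,0.6310,-0.0004,0.0005,-0.0004]
[ 320. -290.   20.] 49
[ 406. -311.   19.] 80
[ 362. -174.   20.] 60
[ 451. -191.   19.] 86
```

```bash
python3 -m pendant '[[0.022,0.021,0.25,0,0,0,-0.4],[0.022,0.021,0.45,0,0,0,-0.4],[0.022,0.021,0.6,0,0,0,-0.4],[0.022,0.021,0.631,0,0,0,-0.4],[0.022,0.021,0.631,0,0,0,1],[0.022,0.021,0.631,0,0,0,1],[0.022,0.021,0.631,0,0,0,1],[0.022,0.021,0.631,0,0,0,1]]'|sed -n 2p
python3 -m pendant '[[0,0,0,0,0,0,1],[0,0,0,0,0,0,1],[0,0,0,0,0,0,1],[0,0,0,0,0,0,1],[0,0,0,0,0,0,1],[0,0,0,0,0,0,1]]'
python3 -m pendant '[[0,0,-0.1,0,0,0,1],[0,0,-0.25,0,0,0,1],[0,0,-0.4,0,0,0,1],[0,0,-0.55,0,0,0,1],[0,0,-0.63,0,0,0,1],[0,0,-0.63,0,0,0,1],[0,0,-0.63,0,0,0,1]]'
python3 go.py .589 .112 .2 88.7 3
```

```text
position: [0.4052, -0.1847, 0.0747]
time_s: 19.1
position: [0.4048, -0.1845, 0.0742]
tcp_rot: [[-0.985, 0.171, 0.002], [0.171, 0.985, -0.003], [-0.003, -0.002, -1.0]]
force: [0.2, 0.9, 7.2]
opening: 0.298
grasp_force: 29.9
time_s: 19.8
position: [0.4041, -0.1839, 0.1992]
tcp_rot: [[-0.985, 0.171, 0.001], [0.171, 0.985, -0.001], [-0.001, -0.001, -1.0]]
force: [0.3, -0.7, -1.9]
opening: 0.294
grasp_force: 30.0
at [ 404.1 -183.9  199.2] th 80.14 op 25.5 F [ 0.3 -0.7 -1.9] t 19.8
[-0.2191,0.5386,-0.0017,-0.0004,0.0003,-0.0159]
[-0.2457,0.5270,-0.0013,0.0000,0.0000,-0.0159]
[-0.2716,0.5141,-0.0013,0.0000,0.0000,-0.0159]
```

```bash
python3 -m pendant '[[-0.219,0.539,0,0,0,-0.016,1],[-0.219,0.539,0,0,0,-0.016,1],[-0.219,0.539,0,0,0,-0.016,1]]' >/dev/null
python3 -m pendant '[[-0.246,0.527,0,0,0,-0.016,1],[-0.246,0.527,0,0,0,-0.016,1],[-0.246,0.527,0,0,0,-0.016,1]]' >/dev/null
python3 -m pendant '[[-0.272,0.514,0,0,0,-0.016,1],[-0.272,0.514,0,0,0,-0.016,1],[-0.272,0.514,0,0,0,-0.016,1],[-0.272,0.514,0,0,0,-0.016,1],[-0.272,0.514,0,0,0,-0.016,1],[-0.272,0.514,0,0,0,-0.016,1]]' |head -2
python3 go.py .5885 .112 .165 88.7
```

```text
time_s: 21.0
position: [0.5878, 0.1104, 0.1982]
at [587.8 110.4 198.2] th 88.7 op 25.7 F [ 0.7 -0.4 -1.7] t 21.0
[-0.0035,0.0083,0.1659,-0.0007,-0.0008,-0.0000]
```

```bash
python3 -m pendant '[[-0.003,0.007,0.08,0,-0.001,0,1],[-0.003,0.007,0.166,0,-0.001,0,1],[-0.003,0.007,0.166,0,-0.001,0,1],[-0.003,0.007,0.166,0,-0.001,0,1],[-0.003,0.007,0.166,0,-0.001,0,1],[-0.003,0.007,0.166,0,-0.001,0,1]]' |head -2
python3 go.py .5885 .112 .165 88.7
python3 - <<'E'
from h import *
p,d=capture("scene"); cv2.imwrite("pics/s6.png",cv2.resize(p[165:295,245:395,::-1],(690,600),interpolation=cv2.INTER_CUBIC))
X=cloud("scene",d); hsv=cv2.cvtColor(p,cv2.COLOR_RGB2HSV)
m=((hsv[...,1]>130)&(hsv[...,2]>120)&(hsv[...,0]>14)&(hsv[...,0]<35)&box(X,.5,.68,.06,.17)&(X[...,2]>.085)&(X[...,2]<.13)).astype(np.uint8)
n,l,s,_=cv2.connectedComponentsWithStats(m)
for i in range(1,n):
    if s[i,4]>8: print("bar",rect(X[l==i]),(X[l==i].mean(0)*1000).round(1))
E
```

```text
time_s: 21.6
position: [0.5904, 0.1129, 0.1669]
at [590.4 112.9 166.9] th 88.76 op 26.1 F [-0.2 -0.2 -1.8] t 21.6
[0.0095,-0.0047,0.0095,-0.0005,0.0018,0.0003]
bar (array([637.3, 111.8]), array([15.4, 36.4]), 178.3) [637.7 112.6 112.4]
```

View pics/s6.png

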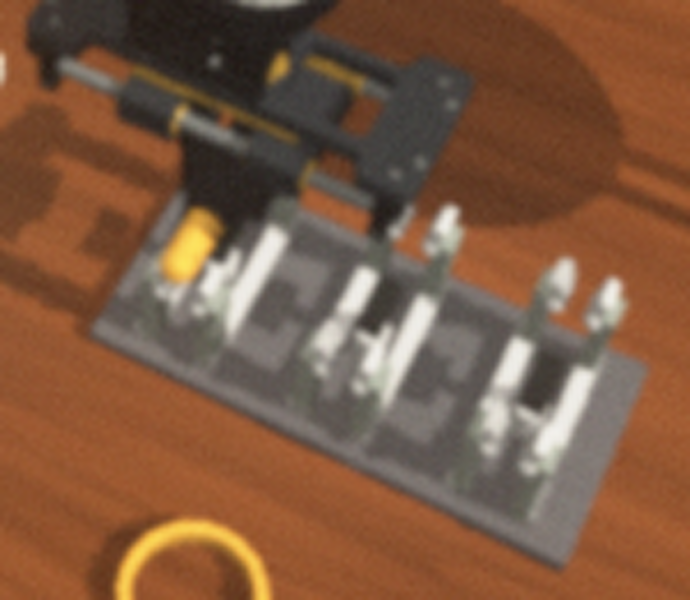

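The bar at (190,245) in the crop sits centrally over the prongs of the first clamp. Pressing slowly.

```bash
python3 -m pendant '[[0.007,-0.003,0.02,0,0.001,0,1],[0.007,-0.003,0.04,0,0.001,0,1],[0.007,-0.003,0.06,0,0.001,0,1],[0.007,-0.003,0.07,0,0.001,0,1],[0.007,-0.003,0.08,0,0.001,0,1],[0.007,-0.003,0.09,0,0.001,0,1],[0.007,-0.003,0.1,0,0.001,0,1],[0.007,-0.003,0.11,0,0.001,0,1]]' |sed -n '2p;4p'
python3 -m pendant '[[0,0,0.01,0,0,0,1],[0,0,0.02,0,0,0,1],[0,0,0.03,0,0,0,1],[0,0,0.035,0,0,0,1],[0,0,0.04,0,0,0,1],[0,0,0.045,0,0,0,1],[0,0,0.05,0,0,0,1],[0,0,0.055,0,0,0,1]]' |sed -n '2p;3p;6p'
python3 go.py .5885 .112 .1115 88.7
```

```text
position: [0.5887, 0.1127, 0.1438]
force: [0.4, -0.7, -1.2]
position: [0.5899, 0.1126, 0.1352]
tcp_rot: [[-1.0, 0.02, 0.005], [0.02, 1.0, -0.002], [-0.005, -0.002, -1.0]]
grasp_force: 30.0
at [589.9 112.6 135.2] th 88.88 op 25.9 F [-1.6  0.3 10. ] t 23.2
[0.0073,-0.0028,0.1184,-0.0006,0.0015,0.0010]
```

```bash
for i in 1 2; do python3 -m pendant '[[0,0,0.005,0,0,0,1],[0,0,0.01,0,0,0,1],[0,0,0.015,0,0,0,1],[0,0,0.02,0,0,0,1],[0,0,0.025,0,0,0,1],[0,0,0.03,0,0,0,1],[0,0,0.035,0,0,0,1],[0,0,0.04,0,0,0,1]]' |sed -n '2p;4p'; done
python3 go.py .5885 .112 .1115 88.7
```

```text
position: [0.5904, 0.1126, 0.1277]
force: [-1.1, -0.2, 11.3]
position: [0.5892, 0.1126, 0.117]
force: [3.2, 0.0, 3.0]
at [589.2 112.6 117. ] th 88.76 op 25.6 F [3.2 0.  3. ] t 24.9
[0.0037,-0.0029,0.0276,-0.0004,0.0008,0.0003]
```

```bash
python3 -m pendant '[[0,0,0.005,0,0,0,1],[0,0,0.01,0,0,0,1],[0,0,0.015,0,0,0,1],[0,0,0.02,0,0,0,1],[0,0,0.025,0,0,0,1],[0,0,0.03,0,0,0,1],[0,0,0.03,0,0,0,1],[0,0,0.03,0,0,0,1]]' |sed -n '2p;3p;4p'
python3 go.py .5885 .112 .1115 88.7
python3 - <<'E'
from h import *
for c in("scene","top"):
    p,d=capture(c); X=cloud(c,d); hsv=cv2.cvtColor(p,cv2.COLOR_RGB2HSV)
    m=(hsv[...,1]>130)&(hsv[...,2]>120)&(hsv[...,0]>14)&(hsv[...,0]<35)&box(X,.5,.68,.06,.17)&(X[...,2]>.04)&(X[...,2]<.1)
    for q in (X[...,0]>.59,X[...,0]<.59):
        a=X[m&q]
        if len(a)>5: print(c,len(a),(a.mean(0)*1000).round(1),"ztop",(np.percentile(a[:,2],95)*1000).round(1))
E
```

```text
position: [0.5887, 0.1126, 0.111]
tcp_rot: [[-1.0, 0.021, 0.001], [0.021, 1.0, -0.002], [-0.001, -0.001, -1.0]]
force: [3.0, -0.8, 5.6]
at [588.7 112.6 111. ] th 88.79 op 25.9 F [ 3.  -0.8  5.6] t 25.6
[0.0011,-0.0030,-0.0026,-0.0005,0.0004,0.0005]
scene 92 [638.7 111.1  56.7] ztop 60.1
```

```bash
for i in 1 2 3 4 5; do python3 -m pendant '[[0,0,0,0,0,0,1],[0,0,0,0,0,0,1],[0,0,0,0,0,0,1],[0,0,0,0,0,0,1],[0,0,0,0,0,0,1],[0,0,0,0,0,0,1],[0,0,0,0,0,0,1],[0,0,0,0,0,0,1]]' |sed -n '2p;4p'; done
python3 -m pendant '[[0,0,0,0,0,0,0.1],[0,0,0,0,0,0,0.1],[0,0,0,0,0,0,0.1],[0,0,0,0,0,0,0.1],[0,0,-0.02,0,0,0,0.1],[0,0,-0.06,0,0,0,0.1],[0,0,-0.2,0,0,0,0.1],[0,0,-0.45,0,0,0,-0.4]]' |sed -n '2p;4p'
python3 -m pendant '[[0,0,0,0,0,0,-0.4],[0,0,0,0,0,0,-0.4]]' >/dev/null
python3 - <<'E'
from h import *
for c in("scene","top"):
    p,d=capture(c); X=cloud(c,d); hsv=cv2.cvtColor(p,cv2.COLOR_RGB2HSV)
    m=(hsv[...,1]>130)&(hsv[...,2]>120)&(hsv[...,0]>14)&(hsv[...,0]<35)&box(X,.5,.68,.06,.17)&(X[...,2]>.04)&(X[...,2]<.1)
    for q in (X[...,0]>.59,X[...,0]<.59):
        a=X[m&q]
        if len(a)>5: print(c,len(a),(a.mean(0)*1000).round(1),"ztop",(np.percentile(a[:,2],95)*1000).round(1))
    if c=="scene": cv2.imwrite("pics/s7.png",cv2.resize(p[165:295,245:395,::-1],(690,600),interpolation=cv2.INTER_CUBIC))
    for n,x0,x1,y0,y1 in(("m1",.29,.43,-.36,-.24),):
        a=X[box(X,x0,x1,y0,y1)&(X[...,2]>.008)&(X[...,2]<.04)]; print(c,n,rect(a),pca(a))
E
python3 go.py .3614 -.3035 .2 76.5 4
```

```text
position: [0.5885, 0.1126, 0.1109]
force: [3.2, 0.1, 5.0]
position: [0.5885, 0.1126, 0.1109]
force: [2.8, 0.8, 4.9]
position: [0.5885, 0.1126, 0.1109]
force: [2.1, 0.2, 4.8]
position: [0.5886, 0.1126, 0.1109]
force: [2.0, -0.3, 4.4]
position: [0.5886, 0.1126, 0.1109]
force: [1.5, 0.0, 5.2]
position: [0.5864, 0.1126, 0.1993]
force: [1.4, 0.5, 0.8]
scene 79 [639.  111.6  61.8] ztop 66.6
scene 45 [547.8 113.6  63.7] ztop 67.2
scene m1 (array([ 362.7, -304.6]), array([ 28.9, 125.8]), 167.0) (array([ 367.3, -302.2]), 166.8, 317)
top m1 (array([ 360.2, -302.7]), array([ 27.8, 128.2]), 168.9) (array([ 359.8, -301.4]), 166.7, 515)
at [587.8 112.7 200.6] th 88.78 op 58.5 F [ 0.6 -1.1 -0.7] t 30.9
[0.2719,-0.5262,0.0016,-0.0005,-0.0002,0.0171]
[0.2433,-0.5400,0.0007,0.0000,0.0000,0.0171]
[0.2140,-0.5523,0.0007,0.0000,0.0000,0.0171]
[0.1841,-0.5629,0.0007,0.0000,0.0000,0.0171]
```

View pics/s7.png

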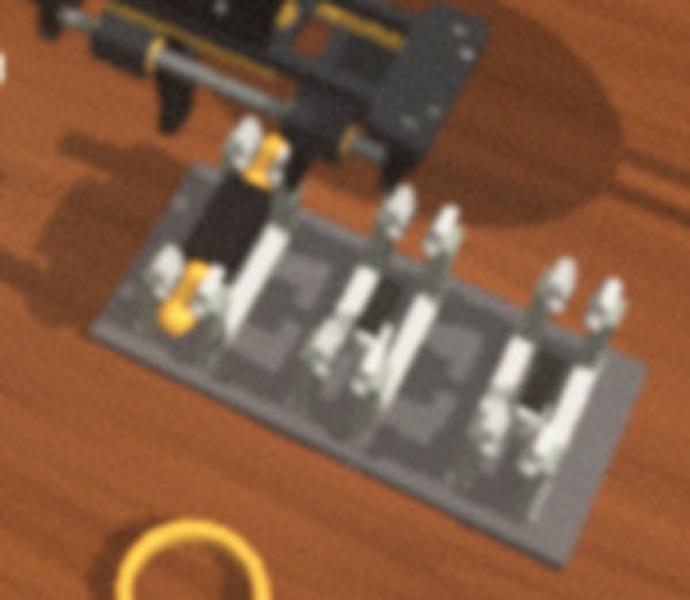

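```bash
cat > chk.py <<'E'
from h import *
import sys
cx,cy=map(float,sys.argv[1:3])
for c in("scene","top"):
    p,d=capture(c); X=cloud(c,d); v=p.max(2); hsv=cv2.cvtColor(p,cv2.COLOR_RGB2HSV)
    m=(v<70)&(X[...,2]>.05)&(X[...,2]<.09)&box(X,cx-.02,cx+.02,cy-.009,cy+.009)
    a=X[m]; print(c,"grip top z",len(a),np.percentile(a[:,2],[10,50,90]).round(4) if len(a) else "")
    m=((X[...,2]>.068)&(X[...,2]<.09)&(hsv[...,1]<90)&box(X,cx-.065,cx+.065,cy-.035,cy+.035)&((abs(X[...,0]-cx))>.025)).astype(np.uint8)
    n,l,s,_=cv2.connectedComponentsWithStats(m)
    for i in range(1,n):
        if s[i,4]>8: print("  tip",(X[l==i].mean(0)*1000).round(1),s[i,4])
    b=(hsv[...,1]>130)&(v>120)&(hsv[...,0]>14)&(hsv[...,0]<35)&box(X,cx-.075,cx+.075,cy-.004,cy+.004)&(X[...,2]>.04)
    for t,q in(("far",X[...,0]>cx),("near",X[...,0]<cx)):
        a=X[b&q]; 
        if len(a)>3: print("  bar crest",t,len(a),np.percentile(a[:,2],[50,80]).round(4))
E
python3 chk.py .590 .112
```

```text
scene grip top z 111 [0.0658 0.0675 0.0694]
  tip [546.8 100.9  76.8] 44
  tip [551.1 124.1  77.3] 16
  tip [634.5  99.   76.7] 50
  tip [635.6 124.6  75.3] 45
  bar crest far 57 [0.0627 0.0644]
  bar crest near 37 [0.0633 0.0653]
top grip top z 0
```

First mandrel is clamped: grip top at 67.5 mm puts its centre at 54.5 mm, and the prong tips are 25.6 mm apart as in the empty clamps. Next, the other mandrel.

```bash
python3 -m pendant '[[0.272,-0.526,0,0,0,0.016,-0.4],[0.272,-0.526,0,0,0,0.016,-0.4],[0.272,-0.526,0,0,0,0.016,-0.4]]' >/dev/null
python3 -m pendant '[[0.243,-0.54,0,0,0,0.016,-0.4],[0.243,-0.54,0,0,0,0.016,-0.4],[0.243,-0.54,0,0,0,0.016,-0.4]]' >/dev/null
python3 -m pendant '[[0.214,-0.552,0,0,0,0.017,-0.4],[0.214,-0.552,0,0,0,0.017,-0.4],[0.214,-0.552,0,0,0,0.017,-0.4]]' >/dev/null
python3 -m pendant '[[0.184,-0.563,0,0,0,0.017,-0.4],[0.184,-0.563,0,0,0,0.017,-0.4],[0.184,-0.563,0,0,0,0.017,-0.4],[0.184,-0.563,0,0,0,0.017,-0.4],[0.184,-0.563,0,0,0,0.017,-0.4],[0.184,-0.563,0,0,0,0.017,-0.4]]' |head -2
python3 go.py .3614 -.3036 .074 76.9
```

```text
time_s: 32.45
position: [0.364, -0.3029, 0.2008]
at [ 364.  -302.9  200.8] th 76.97 op 61.0 F [-0.3  0.  -0.7] t 32.5
[0.0116,-0.0067,0.6340,0.0001,-0.0001,0.0004]
```

```bash
python3 -m pendant '[[0.011,-0.006,0.25,0,0,0,-0.4],[0.011,-0.006,0.45,0,0,0,-0.4],[0.011,-0.006,0.6,0,0,0,-0.4],[0.011,-0.006,0.634,0,0,0,-0.4],[0.011,-0.006,0.634,0,0,0,1],[0.011,-0.006,0.634,0,0,0,1],[0.011,-0.006,0.634,0,0,0,1],[0.011,-0.006,0.634,0,0,0,1]]'|sed -n 2p
python3 -m pendant '[[0,0,0,0,0,0,1],[0,0,0,0,0,0,1],[0,0,0,0,0,0,1],[0,0,0,0,0,0,1],[0,0,0,0,0,0,1],[0,0,0,0,0,0,1]]'
python3 -m pendant '[[0,0,-0.1,0,0,0,1],[0,0,-0.25,0,0,0,1],[0,0,-0.4,0,0,0,1],[0,0,-0.55,0,0,0,1],[0,0,-0.63,0,0,0,1],[0,0,-0.63,0,0,0,1],[0,0,-0.63,0,0,0,1]]'
python3 go.py .592 .283 .2 88.7 4
```

```text
position: [0.3623, -0.3058, 0.0759]
time_s: 33.85
position: [0.3619, -0.3054, 0.0754]
tcp_rot: [[-0.974, 0.227, 0.002], [0.227, 0.974, -0.002], [-0.002, -0.002, -1.0]]
force: [0.5, 1.7, 6.7]
opening: 0.297
grasp_force: 30.0
time_s: 34.55
position: [0.3613, -0.3048, 0.2004]
tcp_rot: [[-0.974, 0.227, 0.001], [0.227, 0.974, -0.001], [-0.001, -0.001, -1.0]]
force: [0.5, 0.1, -2.2]
opening: 0.298
grasp_force: 30.0
at [ 361.3 -304.8  200.4] th 76.9 op 26.0 F [ 0.5  0.1 -2.2] t 34.5
[-0.1143,0.7810,-0.0004,-0.0004,0.0003,-0.0164]
[-0.1544,0.7741,0.0004,0.0000,0.0000,-0.0164]
[-0.1940,0.7651,0.0004,0.0000,0.0000,-0.0164]
[-0.2331,0.7541,0.0004,0.0000,0.0000,-0.0164]
```

```bash
python3 -m pendant '[[-0.114,0.781,0,0,0,-0.0164,1],[-0.114,0.781,0,0,0,-0.0164,1],[-0.114,0.781,0,0,0,-0.0164,1],[-0.114,0.781,0,0,0,-0.0164,1]]' >/dev/null
python3 -m pendant '[[-0.154,0.774,0,0,0,-0.0164,1],[-0.154,0.774,0,0,0,-0.0164,1],[-0.154,0.774,0,0,0,-0.0164,1],[-0.154,0.774,0,0,0,-0.0164,1]]' >/dev/null
python3 -m pendant '[[-0.194,0.765,0,0,0,-0.0164,1],[-0.194,0.765,0,0,0,-0.0164,1],[-0.194,0.765,0,0,0,-0.0164,1],[-0.194,0.765,0,0,0,-0.0164,1]]' >/dev/null
python3 -m pendant '[[-0.233,0.754,0,0,0,-0.0164,1],[-0.233,0.754,0,0,0,-0.0164,1],[-0.233,0.754,0,0,0,-0.0164,1],[-0.233,0.754,0,0,0,-0.0164,1],[-0.233,0.754,0,0,0,-0.0164,1],[-0.233,0.754,0,0,0,-0.0164,1],[-0.233,0.754,0,0,0,-0.0164,1]]' |head -2
python3 go.py .592 .2832 .166 88.7
```

```text
time_s: 36.45
position: [0.5913, 0.2803, 0.1991]
at [591.3 280.3 199.1] th 88.59 op 25.7 F [ 0.3 -0.  -1.4] t 36.5
[-0.0034,0.0148,0.1655,-0.0009,-0.0006,-0.0006]
```

```bash
python3 -m pendant '[[-0.002,0.013,0.08,0,-0.001,0,1],[-0.002,0.013,0.166,0,-0.001,0,1],[-0.002,0.013,0.166,0,-0.001,0,1],[-0.002,0.013,0.166,0,-0.001,0,1],[-0.002,0.013,0.166,0,-0.001,0,1],[-0.002,0.013,0.166,0,-0.001,0,1]]' |head -2
python3 go.py .592 .2832 .166 88.7
python3 - <<'E'
from h import *
p,d=capture("scene")
X=cloud("scene",d); hsv=cv2.cvtColor(p,cv2.COLOR_RGB2HSV)
m=((hsv[...,1]>130)&(hsv[...,2]>120)&(hsv[...,0]>14)&(hsv[...,0]<35)&box(X,.5,.68,.23,.34)&(X[...,2]>.085)&(X[...,2]<.13)).astype(np.uint8)
n,l,s,_=cv2.connectedComponentsWithStats(m)
for i in range(1,n):
    if s[i,4]>8: print("bar",rect(X[l==i]),(X[l==i].mean(0)*1000).round(1))
E
```

```text
time_s: 37.05
position: [0.5931, 0.2851, 0.1678]
at [593.1 285.1 167.8] th 88.69 op 25.5 F [-0.9 -0.3 -1.5] t 37.0
[0.0054,-0.0096,0.0090,-0.0003,0.0019,-0.0001]
bar (array([637.5, 283.7]), array([16.7, 38.7]), 175.0) [639.1 284.3 112.1]
```

```bash
python3 -m pendant '[[0.004,-0.008,0.02,0,0.001,0,1],[0.004,-0.008,0.04,0,0.001,0,1],[0.004,-0.008,0.06,0,0.001,0,1],[0.004,-0.008,0.07,0,0.001,0,1],[0.004,-0.008,0.08,0,0.001,0,1],[0.004,-0.008,0.09,0,0.001,0,1],[0.004,-0.008,0.1,0,0.001,0,1],[0.004,-0.008,0.11,0,0.001,0,1]]' |sed -n '2p;4p'
python3 -m pendant '[[0,0,0.01,0,0,0,1],[0,0,0.02,0,0,0,1],[0,0,0.03,0,0,0,1],[0,0,0.035,0,0,0,1],[0,0,0.04,0,0,0,1],[0,0,0.045,0,0,0,1],[0,0,0.05,0,0,0,1],[0,0,0.055,0,0,0,1]]' |sed -n '2p;4p'
for i in 1 2; do python3 -m pendant '[[0,0,0.005,0,0,0,1],[0,0,0.01,0,0,0,1],[0,0,0.015,0,0,0,1],[0,0,0.02,0,0,0,1],[0,0,0.025,0,0,0,1],[0,0,0.03,0,0,0,1],[0,0,0.035,0,0,0,1],[0,0,0.04,0,0,0,1]]' |sed -n '2p;4p'; done
python3 go.py .592 .2832 .113 88.7
```

```text
position: [0.592, 0.284, 0.1447]
force: [0.7, 1.5, -0.4]
position: [0.5932, 0.2842, 0.1365]
force: [-2.4, 1.2, 10.2]
position: [0.5937, 0.2842, 0.1291]
force: [-0.6, 0.2, 12.1]
position: [0.5924, 0.2835, 0.1177]
force: [2.7, 0.9, 4.4]
at [592.4 283.5 117.7] th 88.71 op 25.9 F [2.7 0.9 4.4] t 40.3
[0.0019,-0.0017,0.0237,-0.0005,0.0007,0.0001]
```

```bash
python3 -m pendant '[[0,0,0.005,0,0,0,1],[0,0,0.01,0,0,0,1],[0,0,0.015,0,0,0,1],[0,0,0.02,0,0,0,1],[0,0,0.026,0,0,0,1],[0,0,0.026,0,0,0,1],[0,0,0.026,0,0,0,1],[0,0,0.026,0,0,0,1]]' |sed -n '2p;4p'
for i in 1 2 3 4 5; do python3 -m pendant '[[0,0,0,0,0,0,1],[0,0,0,0,0,0,1],[0,0,0,0,0,0,1],[0,0,0,0,0,0,1],[0,0,0,0,0,0,1],[0,0,0,0,0,0,1],[0,0,0,0,0,0,1],[0,0,0,0,0,0,1]]' |sed -n '2p;4p'; done
python3 -m pendant '[[0,0,0,0,0,0,0.1],[0,0,0,0,0,0,0.1],[0,0,0,0,0,0,0.1],[0,0,0,0,0,0,0.1],[0,0,-0.02,0,0,0,0.1],[0,0,-0.06,0,0,0,0.1],[0,0,-0.2,0,0,0,0.1],[0,0,-0.45,0,0,0,-0.2]]' |sed -n '2p;4p'
python3 -m pendant '[[0,0,-0.25,0,0,0,-0.2],[0,0,-0.5,0,0,0,-0.2],[0,0,-0.5,0,0,0,-0.2],[0,0,-0.5,0,0,0,-0.2]]' |sed -n 2p
python3 chk.py .593 .283; python3 chk.py .590 .112
python3 - <<'E'
from h import *
p,d=capture("scene"); cv2.imwrite("pics/s8.png",cv2.resize(p[90:330,120:400,::-1],(700,600),interpolation=cv2.INTER_CUBIC))
E
```

```text
position: [0.5919, 0.2835, 0.1125]
force: [3.6, 0.2, 4.7]
position: [0.5917, 0.2836, 0.1124]
force: [3.0, -0.3, 4.8]
position: [0.5917, 0.2836, 0.1124]
force: [2.6, -0.6, 5.4]
position: [0.5917, 0.2836, 0.1124]
force: [3.6, -1.1, 4.9]
position: [0.5917, 0.2836, 0.1125]
force: [2.9, -1.7, 4.3]
position: [0.5918, 0.2836, 0.1125]
force: [1.4, -0.9, 5.2]
position: [0.5896, 0.283, 0.2003]
force: [0.4, 0.9, -0.2]
position: [0.5921, 0.2841, 0.3053]
scene grip top z 131 [0.0652 0.0667 0.0686]
  tip [551.6 272.4  76.6] 44
  tip [551.5 297.4  76.1] 48
  tip [638.2 269.3  75.4] 59
  tip [638.9 295.6  76.1] 54
  bar crest far 72 [0.0624 0.0637]
  bar crest near 37 [0.0629 0.0643]
top grip top z 66 [0.0635 0.0668 0.0702]
  tip [547.6 296.3  76.8] 42
  tip [546.9 270.9  75.9] 42
scene grip top z 110 [0.066  0.0678 0.0697]
  tip [546.8 100.7  76.1] 47
  tip [547.1 126.9  75.3] 38
  tip [634.9  98.6  76.7] 48
  tip [634.7 124.8  74.6] 47
  bar crest far 56 [0.0625 0.0637]
  bar crest near 37 [0.0638 0.0652]
top grip top z 130 [0.0641 0.0667 0.0696]
  tip [631.3 124.1  75.5] 46
  tip [631.1  98.2  75.9] 38
  tip [544.4 125.3  78. ] 36
  tip [543.8 100.4  76.6] 37
```

View pics/s8.png

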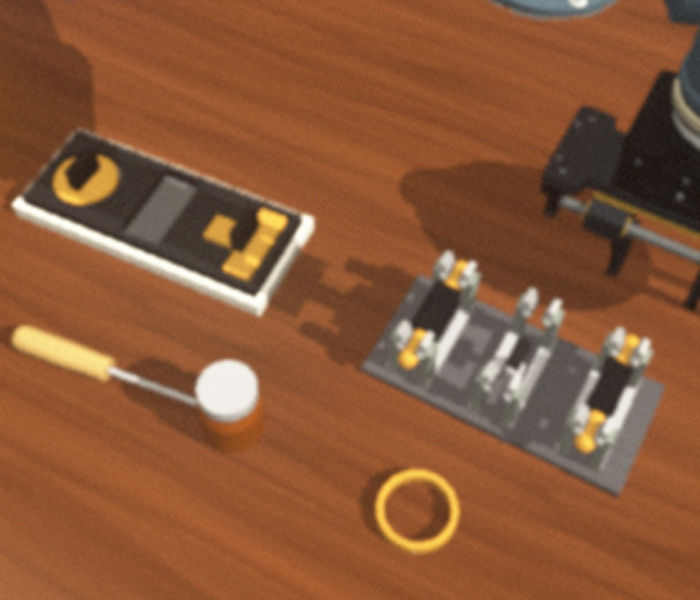

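Both mandrels are clamped, at (435,310) and (610,385). Both gauges are flush, at (85,180) and (245,240), the bystanders are untouched and the bench is clear.

```bash
python3 -c "
from rig import bot; print(bot.hand_in())"
```

```text
the job is handed in; nothing more can be done
None
```

I've handed the job in: both mandrels are clamped, the disc and tee gauges are flush in their cutouts, the bar gauge was absent, and the jar, bangle and graver look untouched; no verdict came back.

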